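# Try the catch of the flip-lid canister

### The job

The empty canister has just been washed and I want to know that its catch still works before I fill it. Press down the thumb button on its front so that the sprung lid pops up and stands fully open, then push the lid back down until it snaps shut and stays shut on its own. Leave the other things on the shelf where they are.

Things in the scene. Friction and masses are not known exactly. Their poses are not given: they have to be found in the camera images.
- canister: White plastic canister with a flat hinged lid: 150 mm front to back (its x), 140 mm wide (y), 112 mm tall with the lid shut. Fixed to the shelf. Origin: centre of its underside. Its -x axis points to its front, the side with the thumb button, turned roughly to the robot; z up; the hinge runs along y at the back.
- hinge (a point): Middle of the lid's hinge line, at the back top edge of the canister: (75, 0, 106) mm in the canister's frame. Does not move.
- lid_front (a point): Middle of the lid's free front edge, on the lid's top (outer) face, 153 mm from the hinge line; moves with the lid. The lid is a flat plate 153 x 140 x 12 mm; its top face lies 7 mm outward of the hinge line.
- lid (a joint): Lid angle, rad: 0 shut, 1.25 fully open (stop; lid leaning over the rear half, front edge 253 mm up). A spring drives it open, 1.3 N at the front edge, in under 1 s. Push its top face down near the front edge to shut it: over the last 15 mm its tongue rides over the hook of the catch (about 7 N there) and snaps under it. Below 0.02 when latched.
- button (a point): Pressing point on top of the thumb button, a 40 x 44 mm tab (x, y) in front of the canister, below the lid: 90 mm above the shelf, 121 mm in front of the canister's centre, 46 mm in front of its wall. Moves with the button. At the tab's inner end a 30 mm wide hook rises over the lid's front edge, 16 mm above the shut lid.
- catch (a joint): Angle of the thumb button in rad: 0 at rest (sprung back), 0.35 fully pressed. Pressed straight down at button it sinks up to 12 mm; the lid is let go at 0.15 to 0.2 rad (5 to 7 mm, about 3 N), fully down takes about 5 N. It springs back when let go.
- bundt: Bystander, loose: small stainless steel bundt tin, a ring with a centre tube, 164 mm across, 70 mm tall. Origin: centre of its underside.
- mould_a: Bystander, loose: fluted aluminium tartlet mould, 78 mm across, 22 mm tall, on the canister's left (its +y). Origin: centre of its underside.
- mould_b: Bystander, loose: a second, identical tartlet mould, on the canister's right (its -y). Origin: centre of its underside.
- trivet: Bystander, loose: round silicone trivet, 170 mm across, 8 mm thick. Origin: centre of its underside.
- spatula: Bystander, loose: wooden spatula, 280 mm long, 10 mm thick, lying between the robot and the canister. Origin: centre of its underside.
- jar: Bystander, loose: round glass jar with a screw cap, 80 mm across, 120 mm tall, beyond the canister. Origin: centre of its underside.
- bowl: Bystander, loose: white bowl, 180 mm across, 75 mm tall. Origin: centre of its underside.
Not all that is in view belongs to the job. Of the things shaped like the canister, the white one is meant.

How it is judged:
By the outcome, as a careful person would: the job done as asked, in the order asked, and still so for the second after the job is handed in, with the robot touching nothing.
It also fails if it takes over 45 s, if anything falls off the work surface, if the arm or the gripper's body presses on something with over 40 N, if the wrist force passes 120 N, or if a joint passes its speed limit or range.

### The arm

A 6-joint arm with a two-finger parallel gripper is mounted at the origin on the work surface. World frame = base frame: x ahead of the robot, y to its left, z up, the work surface at z = 0. Lengths are in m, angles in rad, forces in N, time in s.
With the tool pointing down it reaches from about 0.225 to 0.875 m from the base axis. Payload 3.4 kg.
Tool frame: the origin (TCP) lies at the very end of the fingers, on their centre line; the grasp point (between the pads) lies 19 mm behind it (manip.grasp_offset is the distance from the TCP to the grasp point, in m); x points along the fingers, y is the direction in which the jaws open and shut, and the axes are right-handed (so a half turn about x gives the same grasp; the last joint's range is limited). The gripper opens to 85 mm and grips with 20 to 120 N. Pads are 22 mm wide; open, the fingers measure 114 mm over their backs; the gripper's body (76 mm by 85 mm) begins 54 mm behind the grasp point. The pads swing forward as they close: fully open they stand 13 mm farther back than shut.
Start: joints at [-1.325, 0.276, 1.505, -0, 1.361, -0.121], TCP at [0.206, -0.537, 0.231] pointing down, gripper open.
Joint ranges: [-2.89, 2.89], [-0.75, 2.08], [0.22, 2.7], [-1.18, 4.32], [0.11, 2.71], [-2.7, 2.7]. Speed limits (rad/s): [2.57, 2.57, 3.14, 3.14, 3.14, 3.14].

### API

Orientations are given as a unit quaternion [w, x, y, z].
In Python, from rig import manip gives the robot as it stands.
- The arm moves only by the tool step_arm, never from a script. Its argument "increments" is a list of rows, each an object with "grip": the opening, from 0 (shut) to 1 (fully open); "delta_pos": the shift along the world's x, y, z in m, a list of three; "twist": the turn about the world's z in degrees. A call has 1 to 10 rows; each row shifts and turns the commanded pose from where the row before left it; what a row does not reach is not made up. A row lasts 1/12 s, in which the tool goes at most 41.7 mm and 7.16 degrees, less where a joint would pass 70% of its speed; a pose out of reach is approached as far as the arm can. A call with a gripper value outside its range is refused whole. The fingers move at their own pace and stop on an object; "force" is the grip in N (left out, the last holds). Time passes only in rows, so rows that do not move let the fingers close. It gives the time, the measured TCP pose, the force and the opening at its end, in the units of the state.
- manip.get_state(): the state, without advancing time (a new reading comes with each control period).
- manip.get_image(name): name is "scene" or "top" or "wrist"; returns a dict with "img" (384x512x3 uint8, red, green, blue), "fx", "fy", "cx", "cy" (pixels), "rvec" (rotation vector, rad) and "tvec" (3), from world to camera coordinates, as OpenCV has them; the wrist camera has in their place "mount" (4x4, takes a point from camera to tool coordinates, whose origin is the TCP and whose axes are the tool frame's). Camera axes: x right, y down, z forward; pixel columns grow to the right and rows downward; lengths in m; the calibration is good to about 2 mm. A picture is of the moment at which its call begins: read the wrist's pose just before it. There is no depth.
- manip.sign_off(): hands the job in, once; it reports no verdict.
The state is a dict: "clock": time; "qpos": joint angles; "qd": joint speeds; "effort": joint torques, N m; "position": TCP position; "ee_rot": TCP orientation; "contact_force": force on the tool from outside, world axes, zero at the start; "moment": the same for the moment, N m; "width": finger opening in m.
Only numpy, scipy, OpenCV 4.12 (cv2) and the standard library are available. Lean on these libraries where they do the work, as an engineer would, in place of code of your own. Each camera call takes 0.05 s, during which the arm holds its last target. There are 200 camera calls.

## Working session

There is one attempt and no reset: what is moved stays moved. The work goes in short steps, Python scripts to look and compute and a tool call to move; the robot and the scene stay as the last step left them, time stands still between calls to the robot, and variables do not carry over. Pictures are saved under pics/ and viewed, about 8 in all and at most 12, crops included, and the job is handed in when it is done.

Besides the shell and the picture viewer there is one more tool, called after "Emit:" by a JSON object that holds its "method" and its "body", one argument or row to a line. step_arm: Moves the arm, as the interface text tells. Its arguments: {"type":"object","properties":{"increments":{"type":"array"},"force":{"type":"number"}},"required":["increments"]}

```bash
mkdir -p pics; cat > h.py <<'E'
import cv2,numpy as np
from rig import manip
def cam(n):
    d=manip.get_image(n); return d
def save(n,f):
    d=cam(n); cv2.imwrite('pics/'+f,d['img'][:,:,::-1]); np.save('pics/'+n+'.npy',d,allow_pickle=True); return d
def ray(d,u,v):
    R=cv2.Rodrigues(np.array(d['rvec'],float))[0]; t=np.array(d['tvec'],float).ravel()
    c=-R.T@t; r=R.T@np.array([(u-d['cx'])/d['fx'],(v-d['cy'])/d['fy'],1]); return c,r
def onz(d,u,v,z):
    c,r=ray(d,u,v); return c+r*(z-c[2])/r[2]
def proj(d,p):
    return cv2.projectPoints(np.array(p,float).reshape(-1,3),np.array(d['rvec'],float),np.array(d['tvec'],float),np.array([[d['fx'],0,d['cx']],[0,d['fy'],d['cy']],[0,0,1]]),None)[0].reshape(-1,2)
E
python3 - <<'E'
from h import *
a=save('scene','s0.png');b=save('top','t0.png')
print(manip.get_state())
for d in(a,b):print(ray(d,256,192),d['fx'])
E
```

```text
{'clock': 0.1, 'qpos': array([-1.32498377e+00,  2.76519857e-01,  1.50600450e+00, -1.66472963e-05,
        1.36069078e+00, -1.20970398e-01]), 'qd': array([-8.35623514e-04,  4.03097478e-04, -3.55079091e-03,  1.11038323e-03,
       -4.04283651e-04,  8.21937192e-05]), 'effort': array([ 4.67049249e-04, -4.17700875e+01, -2.46404350e+01, -3.56285127e-04,
        5.81815621e-03, -1.45447285e-05]), 'position': array([ 0.20609381, -0.53629536,  0.2305338 ]), 'ee_rot': array([-0.12838069, -0.69520723, -0.12952501,  0.69529028]), 'contact_force': array([ 0.58048381,  1.20788495, -0.53480501]), 'moment': array([-0.02268283, -0.0002474 ,  0.01406415]), 'width': 0.0852559671198341}
(array([ 0.90139954, -0.52211746,  0.82012034]), array([-0.38437539,  0.52838877, -0.75709301])) 363.8938102729784
(array([ 0.39953402, -0.05438396,  1.15834191]), array([ 0.0920138 ,  0.0132839 , -0.99579225])) 403.6628762371857
```

View pics/s0.png

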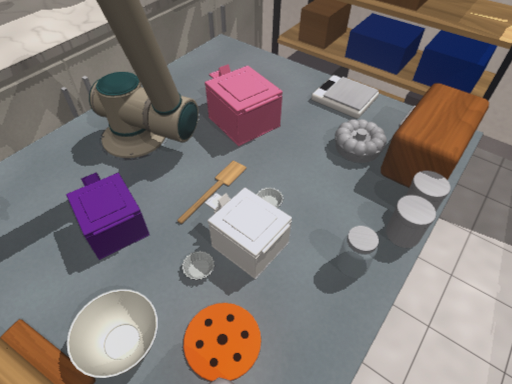

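View pics/t0.png

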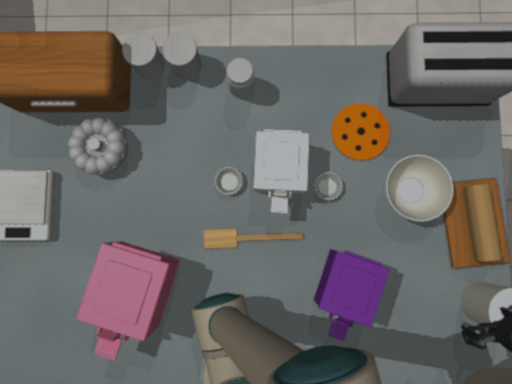

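The white canister sits at about (281,162) in the top view, with its button at (280,203). The spatula is at about (250,238), and the moulds are at (229,181) and (328,186). Next I'll measure the lid outline.

```bash
python3 - <<'E'
from h import *
d=np.load('pics/top.npy',allow_pickle=True).item()
im=d['img'];c=im[115:225,240:325].min(2)
m=(c>150).astype(np.uint8);n,l,s,ct=cv2.connectedComponentsWithStats(m);print(s[s[:,4]>100])
k=1+np.argmax(s[1:,4]);M=(l==k).astype(np.uint8)
M2=cv2.morphologyEx(M,cv2.MORPH_OPEN,np.ones((27,27),np.uint8))
r=cv2.minAreaRect(cv2.findContours(M2,0,2)[0][0]);bx=cv2.boxPoints(r)+[240,115]
for p in bx: print(p,onz(d,*p,.112)[:2])
cv2.imwrite('pics/c0.png',cv2.resize(im[115:225,240:325,::-1],None,fx=5,fy=5,interpolation=cv2.INTER_CUBIC))
E
```

```text
[[   0    0   85  110 6092]
 [  14   14   54   61 3023]
 [  31   82   16   16  217]]
[256.00000763 131.        ] [ 0.65830555 -0.04046248]
[298. 131.] [ 0.6578811  -0.15143045]
[298.         177.99999237] [ 0.53273403 -0.15000528]
[256.00000763 177.99999237] [ 0.53295    -0.04043407]
```

View pics/c0.png

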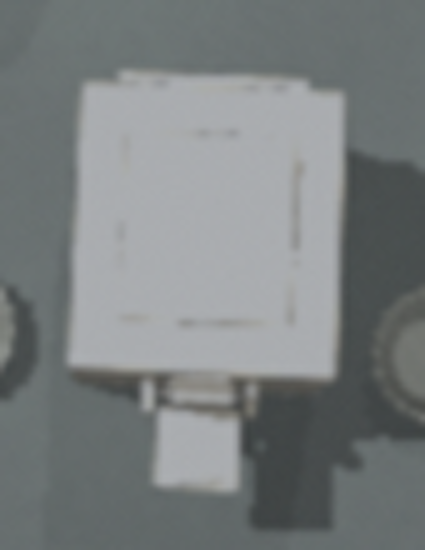

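The crop shows the lid corners at (82,83), (345,93), (333,380) and (68,366). The tab spans (158,408) to (238,492), and the hook is at about (203,385).

```bash
python3 - <<'E'
from h import *
d=np.load('pics/top.npy',allow_pickle=True).item()
s=np.load('pics/scene.npy',allow_pickle=True).item()
f=lambda u,v,z: onz(d,240+u/5-.4,115+v/5-.4,z)
P=[f(82,83,.113),f(345,93,.113),f(333,380,.113),f(68,366,.113)]
for p in P:print(p)
front=(P[2]+P[3])/2;back=(P[0]+P[1])/2;print('sizes',np.linalg.norm(front-back),np.linalg.norm(P[0]-P[1]))
ax=back-front;yaw=np.arctan2(ax[1],ax[0]);ay=P[0]-P[1];yaw2=np.arctan2(-ay[0],ay[1]);print('yaw',np.degrees([yaw,yaw2]))
T=[f(*q,.09) for q in [(158,408),(240,417),(238,492),(152,487)]]
print('tab',np.mean(T,0)); y=(yaw+yaw2)/2
c=np.mean(P,0)[:2]; e=np.array([np.cos(y),np.sin(y)]);
print('centre',c,'button pred',c-.120*e,'hook',c-.08*e)
for n,u,v in[('ma',229,181),('mb',328,186),('spatR',302,237),('spatL',204,239),('jar',240,72)]:print(n,onz(d,u,v,.02)[:2])
print(proj(s,[[*(c-.120*e),.09],*P]))
E
```

```text
[ 0.65751855 -0.04047564  0.113     ]
[ 0.65160648 -0.17917559  0.113     ]
[ 0.49959041 -0.17079732  0.113     ]
[ 0.50711791 -0.03315032  0.113     ]
sizes 0.15141207851328392 0.13882588803990958
yaw [-2.97252643 -2.44074493]
tab [ 0.46419296 -0.10098831  0.09      ]
centre [ 0.57895834 -0.10589972] button pred [ 0.45909221 -0.10023306] hook [ 0.49904758 -0.10212195]
ma [0.5362347  0.03756915]
mb [ 0.52147105 -0.24288216]
spatR [ 0.37831285 -0.16767765]
spatL [0.37267198 0.10656679]
jar [0.85755726 0.00756791]
[[213.78927973 199.7201756 ]
 [291.12309405 216.67499939]
 [254.9092809  255.0214799 ]
 [206.48741413 219.45465817]
 [244.06856344 186.83935673]]
```

Emit:
{"method": "step_arm", "body": {
  "increments": [
    {"grip": 0,"delta_pos": [0.017,0.031,0],"twist": -2.4},
    {"grip": 0,"delta_pos": [0.017,0.031,0],"twist": -2.4},
    {"grip": 0,"delta_pos": [0.017,0.031,0],"twist": -2.4},
    {"grip": 0,"delta_pos": [0.017,0.031,0],"twist": -2.4},
    {"grip": 0,"delta_pos": [0.017,0.031,0],"twist": -2.4},
    {"grip": 0,"delta_pos": [0.017,0.031,0],"twist": -2.4},
    {"grip": 0,"delta_pos": [0.017,0.031,0],"twist": -2.4},
    {"grip": 0,"delta_pos": [0.017,0.031,0],"twist": -2.4},
    {"grip": 0,"delta_pos": [0.017,0.031,0],"twist": -2.4},
    {"grip": 0,"delta_pos": [0.017,0.031,0],"twist": -2.4}
  ]
}}

```text
clock: 0.93
position: [0.3764, -0.225, 0.2311]
ee_rot: [0.019, -0.707, 0.019, 0.707]
contact_force: [0.4, 0.4, -0.4]
width: -0.0002
```

Emit:
{"method": "step_arm", "body": {
  "increments": [
    {"grip": 0,"delta_pos": [0.014,0.025,-0.014]},
    {"grip": 0,"delta_pos": [0.014,0.025,-0.014]},
    {"grip": 0,"delta_pos": [0.014,0.025,-0.014]},
    {"grip": 0,"delta_pos": [0.014,0.025,-0.014]},
    {"grip": 0,"delta_pos": [0.014,0.025,-0.014]},
    {"grip": 0,"delta_pos": [0,0,0]},
    {"grip": 0,"delta_pos": [0,0,0]}
  ]
}}

```text
schema error: expected keys grip, delta_pos, twist
```

```bash
python3 - <<'E'
from h import *
st=manip.get_state();d=manip.get_image('wrist');print(st['position'],st['ee_rot'],st['contact_force'])
from scipy.spatial.transform import Rotation as Ro
q=st['ee_rot'];R=Ro.from_quat([q[1],q[2],q[3],q[0]]).as_matrix();M=np.array(d['mount'])
T=np.eye(4);T[:3,:3]=R;T[:3,3]=st['position'];C=np.linalg.inv(T@M)
d['rvec']=cv2.Rodrigues(C[:3,:3])[0];d['tvec']=C[:3,3]
im=np.ascontiguousarray(d['img'][:,:,::-1])
cv2.imwrite('pics/w1.png',im);np.save('pics/wrist.npy',d,allow_pickle=True)
print(proj(d,[[.4595,-.1003,.09],[.5035,-.102,.113],st['position']]))
E
```

```text
[ 0.37642193 -0.22497494  0.23109458] [ 0.01937208 -0.70673028  0.01919734  0.70695721] [ 0.42796102  0.44967257 -0.415607  ]
[[128.71332758 108.17423734]
 [109.34506356  55.89495829]
 [255.15167129 239.66326061]]
```

View pics/w1.png

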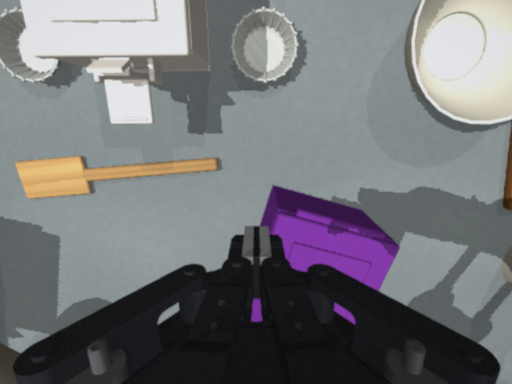

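The wrist view was taken early, because the move was refused for a missing key. It shows the tab at (106–152, 80–123), which agrees with the estimate to a few mm. Carrying on.

Emit:
{"method": "step_arm", "body": {
  "increments": [
    {"grip": 0,"delta_pos": [0.015,0.025,-0.014],"twist": 0},
    {"grip": 0,"delta_pos": [0.015,0.025,-0.014],"twist": 0},
    {"grip": 0,"delta_pos": [0.015,0.025,-0.014],"twist": 0},
    {"grip": 0,"delta_pos": [0.015,0.025,-0.014],"twist": 0},
    {"grip": 0,"delta_pos": [0.015,0.025,-0.014],"twist": 0},
    {"grip": 0,"delta_pos": [0,0,-0.02],"twist": 0},
    {"grip": 0,"delta_pos": [0,0,-0.02],"twist": 0},
    {"grip": 0,"delta_pos": [0,0,-0.02],"twist": 0},
    {"grip": 0,"delta_pos": [0,0,0],"twist": 0},
    {"grip": 0,"delta_pos": [0,0,0],"twist": 0}
  ]
}}

```text
clock: 1.82
position: [0.4503, -0.1015, 0.1005]
ee_rot: [0.019, -0.706, 0.018, 0.708]
contact_force: [-0.7, -0.6, -0.2]
width: 0.0004
```

Emit:
{"method": "step_arm", "body": {
  "increments": [
    {"grip": 0,"delta_pos": [0.001,0,-0.005],"twist": 0},
    {"grip": 0,"delta_pos": [0,0,-0.005],"twist": 0},
    {"grip": 0,"delta_pos": [0,0,-0.003],"twist": 0},
    {"grip": 0,"delta_pos": [0,0,-0.003],"twist": 0},
    {"grip": 0,"delta_pos": [0,0,-0.003],"twist": 0},
    {"grip": 0,"delta_pos": [0,0,0],"twist": 0},
    {"grip": 0,"delta_pos": [0,0,0],"twist": 0}
  ]
}}

```text
clock: 2.4
position: [0.4518, -0.1021, 0.0824]
ee_rot: [0.018, -0.707, 0.019, 0.707]
contact_force: [-2.7, -1.1, 3.7]
width: 0.0
```

```bash
python3 - <<'E'
from h import *
a=save('scene','s2.png')
cv2.imwrite('pics/s2c.png',cv2.resize(a['img'][110:300,130:330,::-1],None,fx=3,fy=3))
E
```

```text
(no output)
```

View pics/s2c.png

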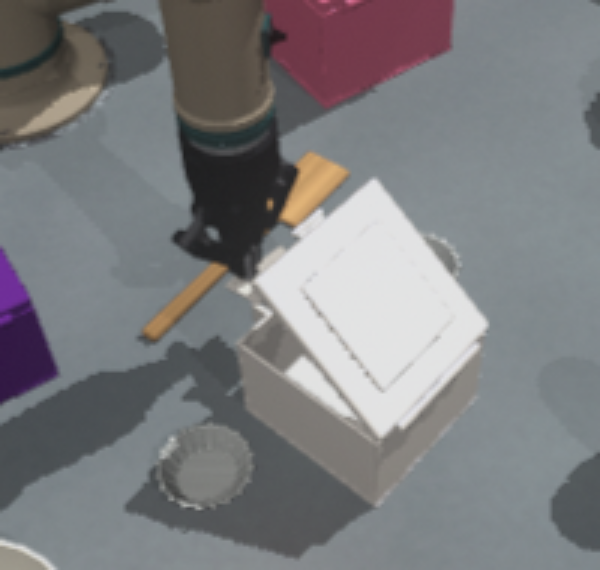

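The lid has released and is partway up, probably still moving; its free edge runs from (258,275) to (375,185) in the crop. I'll let the button go, back off and lift.

Emit:
{"method": "step_arm", "body": {
  "increments": [
    {"grip": 0,"delta_pos": [-0.006,0,0.01],"twist": 0},
    {"grip": 0,"delta_pos": [-0.01,0,0.025],"twist": 0},
    {"grip": 0,"delta_pos": [-0.01,0,0.035],"twist": 0},
    {"grip": 0,"delta_pos": [0,0,0.04],"twist": 0},
    {"grip": 0,"delta_pos": [0,0,0.04],"twist": 0},
    {"grip": 0,"delta_pos": [0,0,0.04],"twist": 0},
    {"grip": 0,"delta_pos": [0,0,0.03],"twist": 0},
    {"grip": 0,"delta_pos": [0,0,0],"twist": 0},
    {"grip": 0,"delta_pos": [0,0,0],"twist": 0}
  ]
}}

```text
clock: 3.2
position: [0.4271, -0.1017, 0.3047]
ee_rot: [-0.018, 0.709, -0.019, -0.705]
contact_force: [-0.3, -0.2, -0.8]
width: 0.0002
```

```bash
python3 - <<'E'
from h import *
a=save('scene','s3.png');print(manip.get_state()['position'])
cv2.imwrite('pics/s3c.png',cv2.resize(a['img'][110:300,130:330,::-1],None,fx=3,fy=3))
y=np.radians(-2.6);e=np.array([np.cos(y),np.sin(y),0]);l=np.array([-e[1],e[0],0])
c=np.array([.5805,-.106,0]);H=c+.075*e+[0,0,.106]
for a_ in(1.25,1.0,.8):
  p=H+.153*(-np.cos(a_)*e+[0,0,np.sin(a_)])+.007*(np.sin(a_)*e+[0,0,np.cos(a_)])
  print(a_,p,(proj(a,[p,p+.07*l,p-.07*l])-[130,110])*3)
E
```

```text
[ 0.42605598 -0.10134796  0.30286141]
1.25 [ 0.61386419 -0.10751506  0.2534019 ] [[394.63119754 229.56077985]
 [454.89968591 174.27065301]
 [328.51206082 290.21827359]]
1.0 [ 0.57872587 -0.10591944  0.23852718] [[355.98672807 219.90027264]
 [416.0073729  166.7704116 ]
 [290.34077725 278.00961576]]
0.8 [ 0.55395272 -0.1047945   0.22063243] [[330.4710525  220.22776079]
 [389.85492401 168.58826634]
 [265.69341726 276.55760674]]
```

View pics/s3c.png

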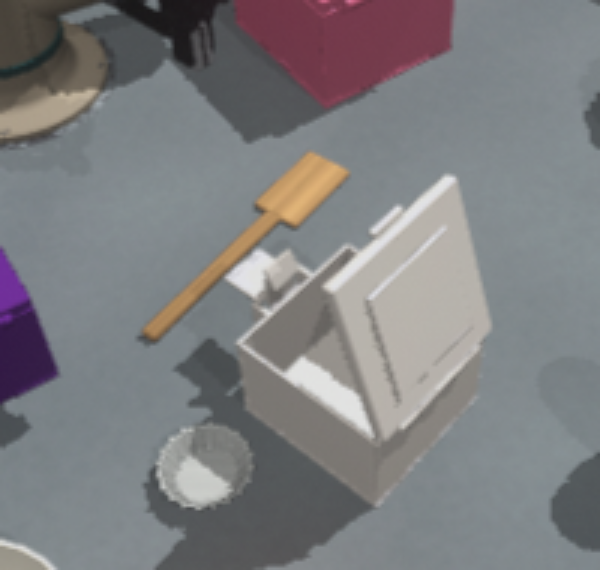

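The lid is fully open: its edge corners at (455,177) and (330,292) match the 1.25 rad prediction. Now going over it, to come down behind.

Emit:
{"method": "step_arm", "body": {
  "increments": [
    {"grip": 0,"delta_pos": [0.03,-0.001,0.002],"twist": 0},
    {"grip": 0,"delta_pos": [0.03,-0.001,0],"twist": 0},
    {"grip": 0,"delta_pos": [0.03,-0.001,0],"twist": 0},
    {"grip": 0,"delta_pos": [0.03,-0.001,0],"twist": 0},
    {"grip": 0,"delta_pos": [0.03,-0.001,0],"twist": 0},
    {"grip": 0,"delta_pos": [0.03,-0.001,0],"twist": 0},
    {"grip": 0,"delta_pos": [0.035,-0.001,0],"twist": 0},
    {"grip": 0,"delta_pos": [0.035,0,0],"twist": 0},
    {"grip": 0,"delta_pos": [0,0,-0.03],"twist": 0},
    {"grip": 0,"delta_pos": [0,0,-0.025],"twist": 0}
  ]
}}

```text
clock: 4.08
position: [0.6782, -0.1085, 0.2461]
ee_rot: [0.018, -0.707, 0.018, 0.707]
contact_force: [-2.1, 0.2, -0.5]
width: -0.0003
```

```bash
python3 - <<'E'
import numpy as np
H=np.array([.6554,.106])
for a in np.arange(1.3,-.01,-.1):
  r=.128;p=H+r*np.array([-np.cos(a),np.sin(a)])+.007*np.array([np.sin(a),np.cos(a)]);print(round(a,2),p+[.011,0])
E
```

```text
1.3 [0.63890506 0.23120794]
1.2 [0.62654248 0.22783751]
1.1 [0.61457815 0.22324971]
1.0 [0.6031316 0.2174904]
0.9 [0.59231721 0.21061711]
0.8 [0.58224303 0.20269853]
0.7 [0.57300972 0.19381376]
0.6 [0.56470954 0.18405159]
0.5 [0.55742541 0.17350955]
0.4 [0.55123012 0.16229297]
0.3 [0.54618557 0.15051394]
0.2 [0.54234216 0.13829014]
0.1 [0.5397383  0.12574371]
-0.0 [0.5384 0.113 ]
```

Emit:
{"method": "step_arm", "body": {
  "increments": [
    {"grip": 0,"delta_pos": [-0.018,0.001,-0.01],"twist": 0},
    {"grip": 0,"delta_pos": [-0.018,0.001,-0.01],"twist": 0},
    {"grip": 0,"delta_pos": [-0.0125,0.0005,-0.0035],"twist": 0},
    {"grip": 0,"delta_pos": [-0.012,0.0005,-0.0045],"twist": 0},
    {"grip": 0,"delta_pos": [-0.0115,0.0005,-0.006],"twist": 0},
    {"grip": 0,"delta_pos": [-0.011,0.0005,-0.007],"twist": 0},
    {"grip": 0,"delta_pos": [-0.01,0.0005,-0.008],"twist": 0},
    {"grip": 0,"delta_pos": [-0.009,0.0005,-0.009],"twist": 0},
    {"grip": 0,"delta_pos": [-0.008,0.0005,-0.01],"twist": 0},
    {"grip": 0,"delta_pos": [0,0,0],"twist": 0}
  ]
}}

```text
clock: 4.92
position: [0.5622, -0.1022, 0.1778]
ee_rot: [0.019, -0.704, 0.018, 0.71]
contact_force: [-0.6, 0.9, 0.2]
width: 0.0
```

Emit:
{"method": "step_arm", "body": {
  "increments": [
    {"grip": 0,"delta_pos": [-0.006,0,-0.01],"twist": 0},
    {"grip": 0,"delta_pos": [-0.006,0,-0.011],"twist": 0},
    {"grip": 0,"delta_pos": [-0.005,0,-0.011],"twist": 0},
    {"grip": 0,"delta_pos": [-0.004,0,-0.012],"twist": 0},
    {"grip": 0,"delta_pos": [0,0,0],"twist": 0},
    {"grip": 0,"delta_pos": [0,0,0],"twist": 0}
  ]
}}

```text
clock: 5.42
position: [0.5445, -0.1029, 0.1365]
ee_rot: [0.019, -0.706, 0.018, 0.708]
contact_force: [-0.8, 0.3, 1.1]
width: -0.0001
```

```bash
python3 - <<'E'
from h import *
a=save('scene','s4.png')
cv2.imwrite('pics/s4c.png',cv2.resize(a['img'][110:300,130:330,::-1],None,fx=3,fy=3))
E
```

```text
(no output)
```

View pics/s4c.png

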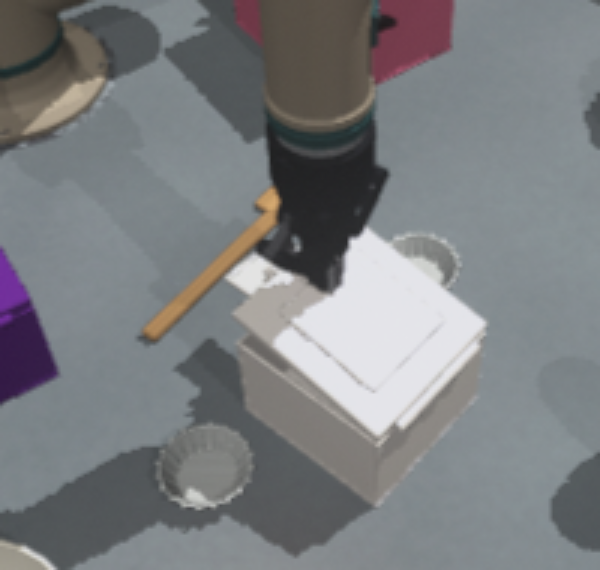

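The fingers at (325,285) hold the lid almost shut, on its top face near the front edge. Next I press it down through the catch.

Emit:
{"method": "step_arm", "body": {
  "increments": [
    {"grip": 0,"delta_pos": [-0.001,0,-0.005],"twist": 0},
    {"grip": 0,"delta_pos": [-0.001,0,-0.005],"twist": 0},
    {"grip": 0,"delta_pos": [0,0,-0.004],"twist": 0},
    {"grip": 0,"delta_pos": [0,0,-0.004],"twist": 0},
    {"grip": 0,"delta_pos": [0,0,-0.003],"twist": 0},
    {"grip": 0,"delta_pos": [0,0,-0.002],"twist": 0},
    {"grip": 0,"delta_pos": [0,0,0],"twist": 0},
    {"grip": 0,"delta_pos": [0,0,0],"twist": 0}
  ]
}}

```text
clock: 6.13
position: [0.543, -0.1032, 0.1138]
ee_rot: [0.018, -0.707, 0.018, 0.707]
contact_force: [-0.7, -0.1, 0.5]
width: 0.0002
```

Emit:
{"method": "step_arm", "body": {
  "increments": [
    {"grip": 0,"delta_pos": [0,0,-0.001],"twist": 0},
    {"grip": 0,"delta_pos": [0,0,-0.001],"twist": 0},
    {"grip": 0,"delta_pos": [0,0,-0.001],"twist": 0},
    {"grip": 0,"delta_pos": [0,0,0],"twist": 0}
  ]
}}

```text
clock: 6.47
position: [0.5432, -0.1033, 0.1122]
ee_rot: [-0.018, 0.707, -0.018, -0.707]
contact_force: [-1.9, 0.8, 7.7]
width: -0.0002
```

Emit:
{"method": "step_arm", "body": {
  "increments": [
    {"grip": 0,"delta_pos": [0,0,-0.0015],"twist": 0},
    {"grip": 0,"delta_pos": [0,0,-0.0015],"twist": 0},
    {"grip": 0,"delta_pos": [0,0,0],"twist": 0}
  ]
}}

```text
clock: 6.72
position: [0.5431, -0.1033, 0.1109]
ee_rot: [-0.018, 0.707, -0.019, -0.707]
contact_force: [-5.5, 1.2, 18.4]
width: -0.0
```

The contact is stiff (18 N at the shut height), so the lid is on its seat. Lifting off and checking.

Emit:
{"method": "step_arm", "body": {
  "increments": [
    {"grip": 0,"delta_pos": [0,0,0.006],"twist": 0},
    {"grip": 0,"delta_pos": [0,0,0.02],"twist": 0},
    {"grip": 0,"delta_pos": [0,0,0.035],"twist": 0},
    {"grip": 0,"delta_pos": [0,0,0.035],"twist": 0},
    {"grip": 0,"delta_pos": [0,0,0.035],"twist": 0},
    {"grip": 0,"delta_pos": [-0.02,0,0.035],"twist": 0},
    {"grip": 0,"delta_pos": [-0.035,0,0.01],"twist": 0},
    {"grip": 0,"delta_pos": [-0.035,0,0],"twist": 0},
    {"grip": 0,"delta_pos": [-0.035,0,0],"twist": 0},
    {"grip": 0,"delta_pos": [-0.035,0,0],"twist": 0}
  ]
}}

```text
clock: 7.55
position: [0.3818, -0.1031, 0.2843]
ee_rot: [-0.018, 0.707, -0.018, -0.707]
contact_force: [-0.1, -1.1, 0.1]
width: 0.0001
```

Emit:
{"method": "step_arm", "body": {
  "increments": [
    {"grip": 0,"delta_pos": [0,0,0],"twist": 0},
    {"grip": 0,"delta_pos": [0,0,0],"twist": 0},
    {"grip": 0,"delta_pos": [0,0,0],"twist": 0},
    {"grip": 0,"delta_pos": [0,0,0],"twist": 0},
    {"grip": 0,"delta_pos": [0,0,0],"twist": 0},
    {"grip": 0,"delta_pos": [0,0,0],"twist": 0},
    {"grip": 0,"delta_pos": [0,0,0],"twist": 0},
    {"grip": 0,"delta_pos": [0,0,0],"twist": 0}
  ]
}}

```text
clock: 8.22
position: [0.3836, -0.1033, 0.2841]
ee_rot: [0.018, -0.707, 0.018, 0.707]
contact_force: [0.3, -0.1, 0.0]
width: -0.0004
```

```bash
python3 - <<'E'
from h import *
o=cv2.imread('pics/s0.png')[:,:,::-1]
a=save('scene','s5.png');print(manip.get_state()['position'],manip.get_state()['contact_force'])
x=cv2.absdiff(np.ascontiguousarray(o),a['img']).max(2);print('lid diff',x[200:260,225:285].mean(),(x[200:260,225:285]>25).mean())
cv2.imwrite('pics/s5c.png',np.hstack([cv2.resize(q[130:300,150:330,::-1],None,fx=2.2,fy=2.2) for q in(o,a['img'])]))
E
```

```text
[ 0.3835228 -0.103286   0.2841053] [-0.23912479  0.28907146 -0.61135991]
lid diff 4.470555555555555 0.0
```

View pics/s5c.png

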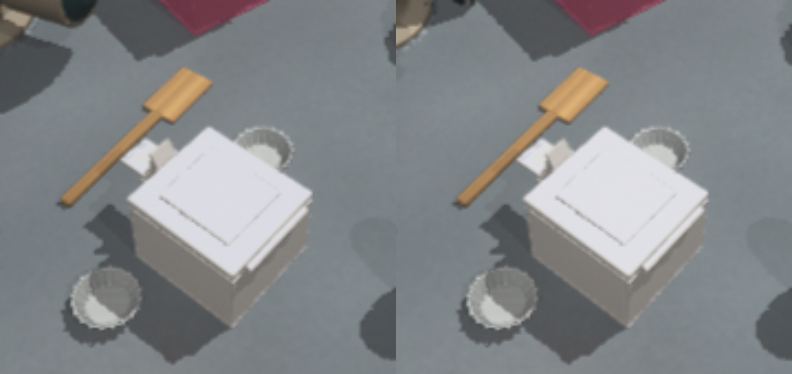

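Before (left) and after (right) look identical: the lid is shut, the button is back up, and the moulds and spatula haven't moved. Handing in.

```bash
python3 -c "
from rig import manip; print(manip.sign_off())"
```

```text
the job is handed in; nothing more can be done
None
```

The catch works. I pressed the white canister's thumb button about 8 mm with closed fingers, and the lid popped up. The picture showed it fully open, with the front edge where it should be at 1.25 rad. I then pushed the lid down from behind until it seated, with about 18 N at the shut height, and lifted the arm clear.

**Shut on its own:** more than a second after I let go, the lid looked the same in the scene picture as before the job, with no pixel differing by more than 25 levels. The button had sprung back up. I couldn't read the lid angle directly, so "latched" rests on those pictures.

**Other things:** the spatula and both moulds hadn't moved in the close-up. I didn't check the bundt tin, trivet, jar and bowl again, but the arm never went near them.

**Hiccup:** one move call was refused for a missing key. Nothing moved, and the job was handed in at about 8 s on the robot's clock.

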